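Lay out the sharpening stones from the stack

ROBOT

A 6-joint arm with a two-finger parallel gripper is mounted at the origin on the work surface. World frame = base frame: x ahead of the robot, y to its left, z up, the work surface at z = 0. Lengths are in m, angles in rad, forces in N, time in s.
With the tool pointing down it reaches from about 0.35 to 0.775 m from the base axis. Payload 7.3 kg.
Tool frame: the origin (TCP) lies at the centre of the arm's flange, where the gripper is bolted on; the fingertips stand 178 mm ahead of it and the grasp point (between the pads) lies 159 mm ahead of it; z points along the fingers, y is the line along which they close (so a half turn about z gives the same grasp; the last joint's range is limited). The gripper opens to 92 mm and grips with 3 to 60 N. Pads are 19 mm wide; open, the fingers measure 130 mm over their backs; the gripper's body (75 mm by 190 mm) begins 47 mm behind the grasp point.
Start: joints at [-1.254, 0.342, 1.524, -0, 1.275, -0.146], TCP at [0.234, -0.47, 0.405] pointing down, gripper open.
Joint ranges: [-2.53, 2.53], [-0.77, 2.02], [0.04, 2.7], [-1, 4.14], [0.28, 2.66], [-3.11, 3.11]. Speed limits (rad/s): [2.57, 2.57, 3.14, 3.14, 3.14, 3.14].

INTERFACE

Orientations are given as [roll, pitch, yaw] about the fixed x, y, z axes, in that order (R = Rz(yaw) Ry(pitch) Rx(roll)).
In Python, from cell import robot gives the robot as it stands.
- The arm moves only by the shell command python3 -m pendant [OPENING] [FORCE], which reads ROWS from standard input. ROWS is a JSON list of rows, 1 to 8 of them, each written [[dx, dy, dz], [rx, ry, rz]]: dx, dy, dz in m, then a rotation vector rx, ry, rz in rad; each row shifts and turns the commanded pose from where the row before left it, along the tool's axes as they then stand; what a row does not reach is not made up. A row lasts 1/12 s, in which the tool goes at most 0.0417 m and 0.125 rad, less where a joint would pass 70% of its speed; a pose out of reach is approached as far as the arm can. OPENING is the finger opening in m, set as the command begins (- or left out keeps the last). The fingers move at their own pace and stop on an object; FORCE is the grip in N (left out, the last holds). Time passes only in rows, so rows that do not move let the fingers close. It prints the time, the measured TCP pose, the force, the opening and the grip force at its end. Input that does not fit is refused with a message, and nothing moves.
- robot.observe(): the state, without advancing time (a new reading comes with each control period).
- robot.read_camera(name): name is "side" or "top" or "wrist"; returns a dict with "image" (420x560x3 uint8, red, green, blue), "fx", "fy", "cx", "cy" (pixels), "pose" (4x4, takes a point from camera to world coordinates). Camera axes: x right, y down, z forward; pixel columns grow to the right and rows downward; lengths in m; the calibration is good to about 2 mm. The wrist camera is an equidistant fisheye: a pixel r from the principal point sees the ray r / f radians off the axis. A picture is of the moment at which its call begins. There is no depth.
- robot.hand_in(): hands the job in; it is judged then, once.
The state is a dict: "time": time; "qpos": joint angles; "qvel": joint speeds; "joint_efforts": joint torques, N m; "tool_pos": TCP position; "tool_rot": TCP orientation; "contact_force": force on the tool from outside, world axes, zero at the start; "torque": the same for the moment, N m; "opening": finger opening in m; "grip_force": force on a finger pad.
Only numpy, scipy, OpenCV 4.12 (cv2) and the standard library are available. Lean on these libraries where they do the work, as an engineer would, in place of code of your own. Each camera call takes 0.05 s, during which the arm holds its last target. There are 200 camera calls.

TASK

The sharpening kit has been piled up on the jeweller's bench: lay it out. Set the little red-lidded tin in the middle of the round green pad, the blue stone flat in the short blue-lined tray, and the big grey stone flat in the long black-lined tray, with the white dressing stone lying centred and lengthways on top of the grey stone again. Set everything down gently, tip nothing over, and leave the hammer, the flask and the red box where they are.

Things in the scene. Friction and masses are not known exactly. Their poses are not given: they have to be found in the camera images.
- grey_stone: Dark grey whetstone, a block 160 x 60 x 28 mm (x, y, z), 0.5 to 0.75 kg, lying on the bench as the bottom of the stack. Origin: centre of its underside; x along its length, z up; either end may lead. Loose.
- blue_stone: Blue whetstone, a block 120 x 52 x 24 mm, 0.25 to 0.4 kg; at the start it lies on the grey stone, within about 10 mm of its centre and nearly parallel. Origin: centre of its underside; x along its length, z up; either end may lead. Loose.
- white_stone: White dressing stone, a block 80 x 44 x 20 mm, 0.11 to 0.18 kg; at the start it lies on the blue stone, nearly centred and parallel. Origin: centre of its underside; x along its length, z up; either end may lead. Loose.
- tin: Small round parts tin, 36 mm in diameter and 22 mm high, aluminium below with a red lid, 0.04 to 0.07 kg; at the start it stands on the white stone, the top of the stack. Origin: centre of its underside, z up. Loose.
- long_tray: Long dark wooden tray with a black lining, fixed to the bench, 188 x 88 mm outside. Inner floor 172 x 72 mm, 6 mm above the bench; rim 8 mm thick, its top 13 mm above the bench. Origin: centre of its underside (on the bench); x along its length, z up. Place of the grey stone.
- short_tray: Short dark wooden tray with a light blue lining, fixed to the bench, 148 x 80 mm outside. Inner floor 132 x 64 mm, 6 mm above the bench; rim 8 mm thick, its top 13 mm above the bench. Origin: centre of its underside (on the bench); x along its length, z up. Place of the blue stone.
- pad: Round dark green rubber pad, 80 mm in diameter, 4 mm thick, fixed to the bench. Origin: centre of its underside (on the bench). Place of the tin.
- hammer: Bystander: a hammer about 260 mm long lying loose on the far side of the bench, across it. Leave it.
- flask: Bystander: a dark blue upright flask, 68 mm in diameter and 140 mm high, loose, at the far left. Origin: centre of its underside. Leave it.
- red_box: Bystander: a small open red plastic box, 90 x 70 x 35 mm, loose, at the right. Origin: centre of its underside. Leave it.
Things that resemble listed ones, but are neither listed nor needed, are in the scene too. Of the things shaped like the white_stone, the white one is meant.

How it is judged:
By the outcome, as a careful person would: the job done as asked, in the order asked, and still so for the second after the job is handed in, with the robot touching nothing.
It also fails if it takes over 128 s, if anything falls off the work surface, if the arm or the gripper's body presses on something with over 40 N, if the wrist force passes 120 N, or if a joint passes its speed limit or range.

## Working session

There is one attempt and no reset: what is moved stays moved. The work goes in short steps, Python scripts to look and compute and a shell command to move; the robot and the scene stay as the last step left them, time stands still between calls to the robot, and variables do not carry over. Pictures are saved under pics/ and viewed, at most 14 in all, crops included, and the job is handed in when it is done.

```bash
ls; mkdir -p pics; python3 - <<'E'
from cell import robot
import cv2,numpy as np
for n in ("top","side"):
    c=robot.read_camera(n); cv2.imwrite(f"pics/{n}0.png",c["image"][:,:,::-1]); print(n,c["fx"],c["fy"],c["cx"],c["cy"]); print(np.round(c["pose"],3))
s=robot.observe(); print(s["tool_pos"],s["tool_rot"],s["opening"],s["time"])
E
```

```text
pics
top 537.1272985532141 537.1272985532141 276.91469350054246 216.9990816166252
[[ 0.022 -0.988  0.155  0.385]
 [-1.    -0.019  0.02  -0.108]
 [-0.016 -0.155 -0.988  1.769]
 [ 0.     0.     0.     1.   ]]
side 474.96853587151253 474.96853587151253 284.73912767319496 208.05921479358528
[[ 0.972 -0.16   0.171  0.422]
 [-0.234 -0.666  0.708 -0.954]
 [ 0.    -0.728 -0.685  0.904]
 [ 0.     0.     0.     1.   ]]
[ 0.2343702  -0.46965299  0.4041152 ] [-3.14022070e+00 -2.12362895e-04  4.62817610e-01] 0.09152972780594643 0.1
```

View pics/top0.png

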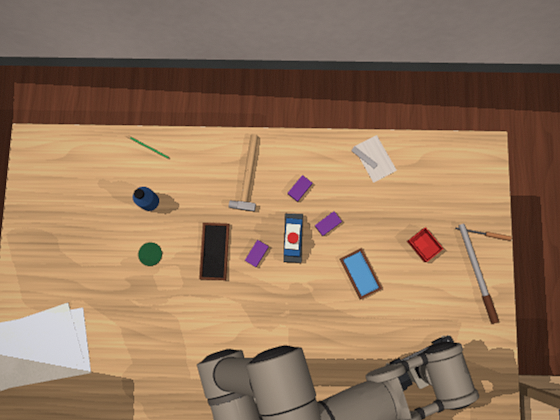

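View pics/side0.png

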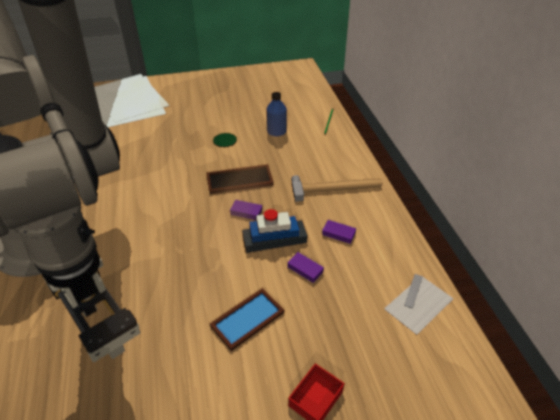

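Top view: the stack is at (293,238), red tin on white, blue and grey. The long tray is at (215,251), short tray (361,273), pad (150,254), hammer (250,175), flask (146,198) and red box (425,245). Purple blocks shaped like the white stone are at (300,188), (329,223) and (258,253). The white one at (293,238), in the stack, is the one meant.

```bash
cat > h.py <<'E'
import cv2,numpy as np
from cell import robot
from scipy.spatial.transform import Rotation as R
def ray(c,uv,fish=False):
    uv=np.atleast_2d(np.asarray(uv,float)); a=np.c_[(uv[:,0]-c["cx"])/c["fx"],(uv[:,1]-c["cy"])/c["fy"]]
    if fish:
        th=np.linalg.norm(a,axis=1,keepdims=True)+1e-9; d=np.c_[a/th*np.sin(th),np.cos(th)]
    else: d=np.c_[a,np.ones(len(a))]
    P=np.asarray(c["pose"]); return P[:3,3],d@P[:3,:3].T
def onz(c,uv,z,fish=False):
    o,d=ray(c,uv,fish); return (o+d*((z-o[2])/d[:,2])[:,None])[:,:2]
# hsv masks: hue lo,hi, smin,smax, vmin,vmax
COL=dict(red=[(0,6,150,255,90,255),(174,180,150,255,90,255)],purple=[(128,160,90,255,30,255)],green=[(65,90,90,255,20,140)],
 lightblue=[(98,112,90,200,150,255)],blue=[(100,118,170,255,40,175)],white=[(0,180,0,45,180,255)],black=[(0,180,0,110,0,45)])
def mask(im,name):
    h=cv2.cvtColor(im,cv2.COLOR_RGB2HSV); m=0
    for a in COL[name]: m=m|cv2.inRange(h,(a[0],a[2],a[4]),(a[1],a[3],a[5]))
    return m
def rects(c,name,z,amin,fish=False):
    """rect of each blob after projection on plane z: centre, sides(mm), long-axis angle(deg), pixel"""
    out=[]
    for k in cv2.findContours(mask(c["image"],name),cv2.RETR_EXTERNAL,cv2.CHAIN_APPROX_NONE)[0]:
        if cv2.contourArea(k)<amin: continue
        p=onz(c,k[:,0,:],z,fish); (x,y),(w,h),a=cv2.minAreaRect((p*1000).astype(np.float32))
        if w<h: a+=90;w,h=h,w
        out.append((np.round([x,y],1),np.round([w,h],1),round((a+90)%180-90,1),k[:,0].mean(0).round()))
    return out
def st():
    s=robot.observe(); print("t",round(s["time"],2),"tcp",np.round(s["tool_pos"],4),np.round(s["tool_rot"],4),"F",np.round(s["contact_force"],1),"open",round(s["opening"],4)); return s
E
python3 - <<'E'
from h import *
c=robot.read_camera("top")
for n,z in dict(red=.094,purple=.02,green=.004,lightblue=.006,blue=.052,white=.072,black=.006).items():
    for r in rects(c,n,z,25):print(n,*r)
w=robot.read_camera("wrist"); print({k:w[k] for k in("fx","cx","cy")},np.round(w["pose"],3)); st()
E
```

```text
red [ 582.7 -124.8] [28.4 28.2] 1.1 [292. 238.]
red [ 568.8 -538.4] [87.5 74.8] 39.3 [424. 245.]
purple [538.4  -8.9] [78.8 43.4] -30.0 [256. 253.]
purple [ 641.4 -240.8] [79.7 42. ] -52.0 [328. 223.]
purple [ 757.7 -146.1] [79.5 43. ] -37.8 [300. 188.]
green [529.5 343.9] [73.1 72.9] 3.5 [150. 254.]
lightblue [ 480.3 -348.9] [129.6  60.3] 26.9 [361. 273.]
blue [ 547.4 -122.7] [48.1 32.1] -88.8 [293. 251.]
blue [ 610.6 -127.9] [74.6 48.5] 0.8 [297. 227.]
blue [705.7 354.9] [80.7 61.3] 57.8 [148. 200.]
white [251.6 640. ] [278.7 213. ] -84.1 [ 48. 338.]
white [ 590.1 -122.6] [80.2 41.8] -4.1 [291. 236.]
white [ 849.1 -387. ] [131.6  83.8] 28.7 [374. 159.]
black [  51.6 -535.9] [35.9 18.3] 42.3 [420. 412.]
black [  52.3 -242.5] [69.1 13.4] 41.1 [327. 409.]
black [ 170.2 -483.3] [93.7 49.6] 27.9 [403. 372.]
black [212.7 103.5] [116.7  16.9] -70.7 [219. 355.]
black [219.6 -64.7] [146.3  26.6] -72.7 [272. 354.]
black [ 253.1 -589. ] [128.6  40.1] -65.8 [436. 347.]
black [543.6 132.9] [168.5  68.5] -1.3 [214. 251.]
black [731.7 394. ] [28.4 24.6] -42.3 [138. 193.]
black [1197.7 -992.1] [82.3 21.9] -89.2 [548.  67.]
black [1202.5  751.9] [208.7  14.9] -89.2 [44. 58.]
{'fx': 325.19226210127806, 'cx': 278.20800643634544, 'cy': 206.96683198857235} [[ 0.447 -0.867 -0.219  0.293]
 [-0.895 -0.433 -0.108 -0.44 ]
 [-0.001  0.245 -0.97   0.384]
 [ 0.     0.     0.     1.   ]]
t 0.2 tcp [ 0.2344 -0.4697  0.4043] [-3.1406e+00 -1.0000e-04  4.6280e-01] F [-0.3 -0.2  1.3] open 0.092
```

```bash
echo '[[[0,0,0],[0,0,0.1157]],[[0,0,0],[0,0,0.1157]],[[0,0,0],[0,0,0.1157]],[[0,0,0],[0,0,0.1157]],[[0.029,-0.029,0],[0,0,0]],[[0.029,-0.029,0],[0,0,0]],[[0.029,-0.029,0],[0,0,0]],[[0.029,-0.029,0],[0,0,0]]]' | python3 -m pendant 0.09 15
echo '[[[0.029,-0.029,0],[0,0,0]],[[0.029,-0.029,0],[0,0,0]],[[0.029,-0.029,0],[0,0,0]],[[0.029,-0.029,0],[0,0,0]],[[0.029,-0.029,0],[0,0,0]],[[0.029,-0.029,0],[0,0,0]],[[0.029,-0.029,0],[0,0,0]],[[0.029,-0.029,0],[0,0,0]]]' | python3 -m pendant
echo '[[[0,0,0],[0,0,0]],[[0,0,0],[0,0,0]]]' | python3 -m pendant
python3 - <<'E'
from h import *
c=robot.read_camera("wrist"); cv2.imwrite("pics/w1.png",c["image"][:,:,::-1]); st()
for n,z in dict(red=.094,white=.072,blue=.052,purple=.02,black=.028).items():
    for r in rects(c,n,z,300,True):print(n,*r)
E
```

```text
time: 0.87
tool_pos: [0.3511, -0.3525, 0.4046]
tool_rot: [-3.141, 0.0, -0.001]
contact_force: [2.0, 0.1, -0.3]
opening: 0.0902
grip_force: 0.0
time: 1.53
tool_pos: [0.5835, -0.1199, 0.4046]
tool_rot: [3.141, 0.0, 0.0]
contact_force: [1.4, -1.5, -0.7]
opening: 0.0899
grip_force: 0.0
time: 1.7
tool_pos: [0.5834, -0.1199, 0.4038]
tool_rot: [-3.141, 0.001, 0.004]
contact_force: [0.6, 0.0, -0.4]
opening: 0.09
grip_force: 0.0
t 1.75 tcp [ 0.5826 -0.1212  0.4041] [3.1415e+00 1.4000e-03 1.8000e-03] F [-0.2  0.1 -1. ] open 0.0902
red [ 585.4 -125.8] [33.9 33.6] -89.7 [285. 196.]
red [ 588.7 -440.4] [89.  50.9] 14.3 [552. 191.]
white [317.6 176.4] [172.8  20.2] 87.0 [ 84. 369.]
white [ 591.6 -124.5] [77.3 41.5] -3.9 [280. 186.]
white [ 796.8 -358.2] [57.9 46.8] -61.6 [489.  15.]
blue [ 567.2 -125.6] [67.9 49.2] -3.2 [295. 215.]
blue [ 639.3 -129. ] [50.5 23.4] 85.8 [289. 134.]
purple [542.1 -11.3] [82.4 43.5] -29.9 [189. 216.]
purple [ 643.6 -240.5] [80.5 44.9] -52.2 [383. 134.]
purple [ 758.4 -146.7] [80.9 43.5] -37.6 [303.  33.]
black [431.2  14.9] [42.2 30.7] 1.8 [172. 298.]
black [ 327.6 -133.3] [1347.   584.7] 87.6 [296. 305.]
```

View pics/w1.png

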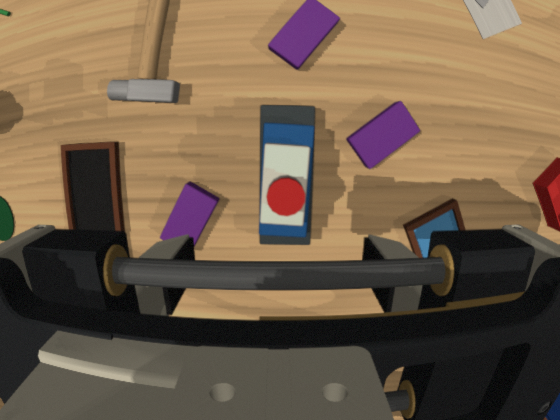

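Wrist view: tin (285,196) on the white stone (285,185), then blue and grey underneath. The purple look-alikes are at (189,215), (383,134) and (303,33). Next I lift the tin.

```bash
echo '[[[0.002,0.005,0.03],[0,0,0]],[[0,0,0.04],[0,0,0]],[[0,0,0.04],[0,0,0]],[[0,0,0.02],[0,0,0]],[[0,0,0.012],[0,0,0]],[[0,0,0.008],[0,0,0]],[[0,0,0],[0,0,0]]]' | python3 -m pendant 0.07 12
python3 - <<'E'
from h import *
c=robot.read_camera("wrist"); i=c["image"][90:270,180:420]; cv2.imwrite("pics/w2.png",cv2.resize(i[:,:,::-1],None,fx=3,fy=3))
st()
E
```

```text
time: 2.33
tool_pos: [0.5834, -0.1279, 0.2533]
tool_rot: [-3.141, 0.003, -0.002]
contact_force: [0.3, -0.3, 0.6]
opening: 0.0703
grip_force: 0.0
t 2.38 tcp [ 0.5839 -0.1278  0.2546] [-3.1415e+00  8.0000e-04 -1.6000e-03] F [ 0.9  0.6 -0.4] open 0.0701
```

View pics/w2.png

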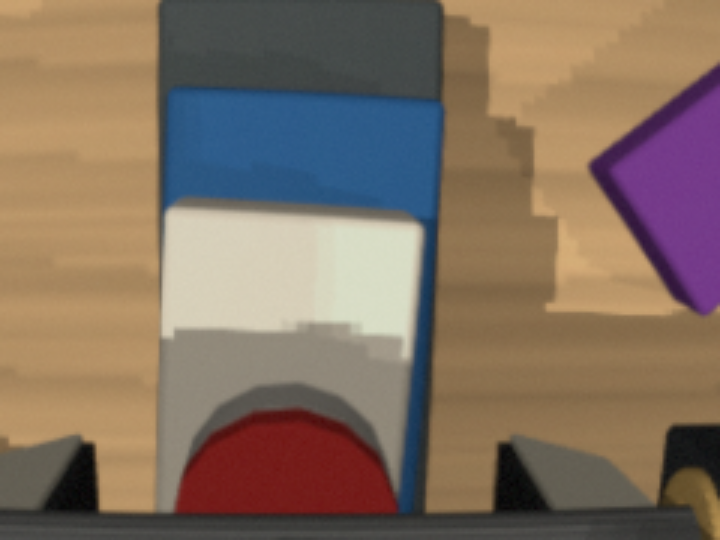

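The crop shows the white stone directly under the tin, which confirms it as the one meant. The purple block is off to the right. The tin sits centred between the fingers, so I grip it and lift.

```bash
echo '[[[0,0,0],[0,0,0]],[[0,0,0],[0,0,0]],[[0,0,0],[0,0,0]],[[0,0,0],[0,0,0]],[[0,0,0],[0,0,0]],[[0,0,0],[0,0,0]],[[0,0,0],[0,0,0]],[[0,0,0],[0,0,0]]]' | python3 -m pendant 0.03 12
echo '[[[0,0,-0.01],[0,0,0]],[[0,0,-0.03],[0,0,0]],[[0,0,-0.03],[0,0,0]],[[0,0,-0.03],[0,0,0]],[[0,0,0],[0,0,0]]]' | python3 -m pendant; python3 - <<'E'
from h import *
st(); c=robot.read_camera("top")
for n,z in dict(white=.072).items():
    for r in rects(c,n,z,25):print(n,*r)
E
```

```text
time: 3.05
tool_pos: [0.5845, -0.1267, 0.2551]
tool_rot: [3.141, -0.001, 0.0]
contact_force: [-0.5, 0.1, 3.2]
opening: 0.0359
grip_force: 12.0
time: 3.47
tool_pos: [0.5855, -0.127, 0.3619]
tool_rot: [3.138, -0.011, 0.0]
contact_force: [0.4, 0.1, -0.5]
opening: 0.0355
grip_force: 12.0
t 3.47 tcp [ 0.5855 -0.127   0.3619] [ 3.1377e+00 -1.0900e-02  2.0000e-04] F [ 0.4  0.1 -0.5] open 0.0355
white [238.7 646.7] [276.7 221.9] -78.6 [ 40. 350.]
white [ 561.4 -122.3] [41.2 25.5] -88.9 [292. 245.]
white [594.2 -85.1] [28.8 25.5] 1.1 [279. 235.]
white [ 849.  -386.9] [131.2  84.4] 28.4 [374. 159.]
```

```bash
echo '[[[-0.007,-0.039,0],[0,0,0]],[[-0.007,-0.039,0],[0,0,0]],[[-0.007,-0.039,0],[0,0,0]],[[-0.007,-0.039,0],[0,0,0]],[[-0.007,-0.039,0],[0,0,0]],[[-0.007,-0.039,0],[0,0,0]],[[-0.007,-0.039,0],[0,0,0]],[[-0.007,-0.039,0],[0,0,0]]]' | python3 -m pendant
echo '[[[0,-0.039,0],[0,0,0]],[[0,-0.039,0],[0,0,0]],[[0,0,0],[0,0,0]],[[0,0,0],[0,0,0]]]' | python3 -m pendant
python3 - <<'E'
from h import *
st(); c=robot.read_camera("wrist"); cv2.imwrite("pics/w3.png",c["image"][:,:,::-1])
for n,z in dict(green=.004,black=.006,red=.18).items():
    for r in rects(c,n,z,300,True):print(n,*r)
E
```

```text
time: 4.18
tool_pos: [0.5274, 0.187, 0.3539]
tool_rot: [3.141, 0.002, -0.0]
contact_force: [0.1, -0.0, -1.7]
opening: 0.0357
grip_force: 12.0
time: 4.52
tool_pos: [0.5276, 0.265, 0.3535]
tool_rot: [3.141, 0.002, 0.004]
contact_force: [-1.4, -0.2, -1.3]
opening: 0.0355
grip_force: 12.0
t 4.52 tcp [0.5276 0.265  0.3535] [3.1407e+00 2.0000e-03 3.8000e-03] F [-1.4 -0.2 -1.3] open 0.0355
green [532.4 344.1] [75.7 75.3] 44.3 [204. 185.]
black [252.5 258. ] [1241.4  447.8] 87.5 [280. 331.]
black [504.3 112.9] [253.7 154.3] -0.1 [398. 218.]
black [ 591.4 -106.7] [160.4  27.4] -0.1 [555. 149.]
red [534.3 265.4] [36.5 16.9] -89.8 [278. 248.]
```

View pics/w3.png

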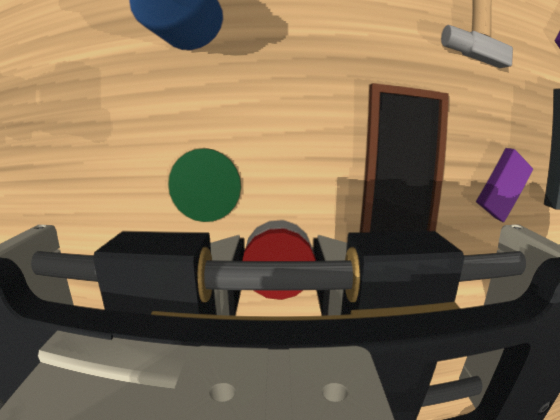

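Pad is at (204,185), fully visible; tin held at (278,258). Moving over the pad and lowering.

```bash
echo '[[[0.002,-0.04,0],[0,0,0]],[[0.002,-0.039,0],[0,0,0]],[[0,0,0.04],[0,0,0]],[[0,0,0.04],[0,0,0]],[[0,0,0.04],[0,0,0]],[[0,0,0.025],[0,0,0]],[[0,0,0.01],[0,0,0]],[[0,0,0],[0,0,0]]]' | python3 -m pendant; echo '[[[0,0,0.004],[0,0,0]],[[0,0,0],[0,0,0]],[[0,0,0],[0,0,0]]]' | python3 -m pendant
```

```text
time: 5.23
tool_pos: [0.5322, 0.3403, 0.1968]
tool_rot: [3.139, 0.005, -0.002]
contact_force: [-1.0, -0.5, -0.7]
opening: 0.0355
grip_force: 12.0
time: 5.48
tool_pos: [0.5331, 0.3422, 0.1977]
tool_rot: [-3.14, -0.003, -0.0]
contact_force: [-0.1, -0.3, -1.1]
opening: 0.0356
grip_force: 12.0
```

```bash
for i in 1 2 3; do echo '[[[0,0,0.003],[0,0,0]],[[0,0,0],[0,0,0]]]' | python3 -m pendant|egrep 'pos|contact'; done
```

```text
tool_pos: [0.5325, 0.3423, 0.1935]
contact_force: [-0.6, -1.2, -0.5]
tool_pos: [0.5323, 0.3422, 0.1895]
contact_force: [0.3, -0.3, -1.2]
tool_pos: [0.5325, 0.3423, 0.1868]
contact_force: [0.5, -0.4, 0.5]
```

```bash
for i in 1 2; do echo '[[[0,0,0.001],[0,0,0]],[[0,0,0],[0,0,0]]]' | python3 -m pendant|egrep 'pos|contact'; done
```

```text
tool_pos: [0.5325, 0.3423, 0.1867]
contact_force: [-1.3, -0.7, 7.9]
tool_pos: [0.5326, 0.3423, 0.1863]
contact_force: [-2.7, -1.9, 11.4]
```

```bash
echo '[[[0,0,-0.001],[0,0,0]],[[0,0,0],[0,0,0]]]' | python3 -m pendant|grep contact; echo '[[[0,0,0],[0,0,0]],[[0,0,0],[0,0,0]],[[0,0,0],[0,0,0]],[[0,0,0],[0,0,0]]]' | python3 -m pendant 0.06
echo '[[[0,0,-0.02],[0,0,0]],[[0,0,-0.04],[0,0,0]],[[0,0,-0.04],[0,0,0]],[[0,0,-0.04],[0,0,0]],[[0,0,-0.04],[0,0,0]],[[0,0,0],[0,0,0]]]' | python3 -m pendant 0.07
python3 - <<'E'
from h import *
st(); c=robot.read_camera("wrist")
for n,z in dict(green=.004,red=.026,black=.006).items():
    for r in rects(c,n,z,300,True):print(n,*r)
c=robot.read_camera("top")
for n,z in dict(green=.004,red=.026,white=.072,blue=.052).items():
    for r in rects(c,n,z,25):print(n,*r)
E
```

```text
contact_force: [-1.2, -0.4, 6.7]
time: 6.82
tool_pos: [0.5323, 0.3422, 0.1852]
tool_rot: [3.141, 0.001, 0.0]
contact_force: [-0.4, 0.9, -0.2]
opening: 0.0567
grip_force: 0.0
time: 7.32
tool_pos: [0.5334, 0.3428, 0.375]
tool_rot: [-3.135, -0.014, 0.0]
contact_force: [2.0, 1.5, 0.5]
opening: 0.0702
grip_force: 0.0
t 7.32 tcp [0.5334 0.3428 0.375 ] [-3.135e+00 -1.390e-02  1.000e-04] F [2.  1.5 0.5] open 0.0702
green [532.2 345.2] [75.3 75.3] 0.1 [280. 192.]
red [533.3 343. ] [35.2 33.8] -89.9 [281. 195.]
black [247.6 350.3] [1290.9  464.4] 88.1 [252. 323.]
black [505.5 135.8] [283.6 251.5] -87.2 [435. 242.]
green [517.7 337.4] [74.7 46.1] -58.3 [152. 258.]
red [ 576.3 -555.9] [91.1 77.8] 39.3 [425. 245.]
white [130.1 667.6] [40.4 19.3] 56.9 [ 33. 379.]
white [249.4 639.7] [278.7 217.5] -84.1 [ 42. 343.]
white [ 590.2 -122.8] [80.5 42.2] -3.8 [292. 236.]
white [ 849.  -386.9] [131.2  84.4] 28.4 [374. 159.]
blue [ 549.  -122.7] [48.1 35.3] -88.8 [293. 251.]
blue [ 610.6 -127.9] [74.6 48.5] 0.8 [297. 227.]
blue [705.7 354.9] [80.7 61.3] 57.8 [148. 200.]
```

Tin is down about 2 mm from the pad's centre. Back to the stack for the white stone.

```bash
echo '[[[0.005,0.039,0],[0,0,0]],[[0.005,0.039,0],[0,0,0]],[[0.005,0.039,0],[0,0,0]],[[0.005,0.039,0],[0,0,0]],[[0.005,0.039,0],[0,0,0]],[[0.005,0.039,0],[0,0,0]],[[0.005,0.039,0],[0,0,0]],[[0.005,0.039,0],[0,0,0]]]' | python3 -m pendant|grep pos; echo '[[[0.005,0.039,0],[0,0,0]],[[0.005,0.039,0],[0,0,0]],[[0.004,0.039,0],[0,0,0]],[[0.004,0.037,0],[0,0,0]],[[0,0,0],[0,0,0.065]],[[0,0,0],[0,0,0]],[[0,0,0],[0,0,0]]]' | python3 -m pendant|grep pos
python3 - <<'E'
from h import *
st(); c=robot.read_camera("wrist")
for n,z in dict(white=.072,blue=.052,purple=.02).items():
    for r in rects(c,n,z,300,True):print(n,*r)
E
```

```text
tool_pos: [0.572, 0.0284, 0.3636]
tool_pos: [0.5901, -0.1238, 0.3638]
t 8.67 tcp [ 0.5901 -0.1238  0.3638] [-3.1403  0.0035 -0.0643] F [ 0.2 -0.5  0.9] open 0.0698
white [387.4 149.1] [154.5  19. ] 86.4 [ 84. 369.]
white [ 592.2 -124. ] [77.  41.9] -3.6 [280. 198.]
white [ 777.8 -366.1] [71.8 20.6] -77.9 [501.   5.]
blue [ 581.2 -126.2] [95.2 49.3] -3.6 [298. 219.]
blue [ 640.4 -128.4] [50.2 21.6] 86.4 [281. 141.]
purple [546.8 -13.2] [74.5 43.7] -30.8 [180. 228.]
purple [ 644.  -239.7] [80.4 45.3] -52.0 [388. 133.]
purple [ 758.7 -146.1] [80.6 43.9] -37.5 [291.  28.]
```

```bash
echo '[[[0.002,0,0.03],[0,0,0]],[[0,0,0.04],[0,0,0]],[[0,0,0.03],[0,0,0]],[[0,0,0.02],[0,0,0]],[[0,0,0.008],[0,0,0]],[[0,0,0],[0,0,0]]]' | python3 -m pendant|egrep 'pos|contact'
echo '[[[0,0,0],[0,0,0]],[[0,0,0],[0,0,0]],[[0,0,0],[0,0,0]],[[0,0,0],[0,0,0]],[[0,0,0],[0,0,0]],[[0,0,0],[0,0,0]]]' | python3 -m pendant 0.035 18
echo '[[[0,0,-0.01],[0,0,0]],[[0,0,-0.03],[0,0,0]],[[0,0,-0.03],[0,0,0]],[[0,0,-0.03],[0,0,0]],[[0,0,0],[0,0,0]]]' | python3 -m pendant
```

```text
tool_pos: [0.5919, -0.1224, 0.2355]
contact_force: [-0.6, 0.2, -0.2]
time: 9.72
tool_pos: [0.5927, -0.124, 0.239]
tool_rot: [3.141, -0.002, -0.065]
contact_force: [-0.3, 0.7, 6.2]
opening: 0.044
grip_force: 18.0
time: 10.13
tool_pos: [0.5935, -0.1242, 0.3447]
tool_rot: [3.139, -0.011, -0.065]
contact_force: [1.6, 0.3, 0.0]
opening: 0.0437
grip_force: 18.0
```

```bash
echo '[[[-0.034,-0.0166,0],[0,0,0]],[[-0.034,-0.0166,0],[0,0,0]],[[-0.034,-0.0166,0],[0,0,0]],[[-0.034,-0.0166,0],[0,0,0]],[[-0.034,-0.0166,0],[0,0,0]],[[0,0,0.03],[0,0,0]],[[0,0,0.04],[0,0,0]],[[0,0,0],[0,0,0]]]' | python3 -m pendant|egrep 'pos|contact'
echo '[[[0,0,0.03],[0,0,0]],[[0,0,0.03],[0,0,0]],[[0,0,0.01],[0,0,0]],[[0,0,0],[0,0,0]],[[0,0,0],[0,0,0]]]' | python3 -m pendant|egrep 'pos|contact'
```

```text
tool_pos: [0.4256, -0.0293, 0.2633]
contact_force: [-2.2, 0.3, -2.5]
tool_pos: [0.4287, -0.0303, 0.1983]
contact_force: [1.0, 0.5, -0.9]
```

```bash
echo '[[[0,0,0.005],[0,0,0]],[[0,0,0.003],[0,0,0]],[[0,0,0],[0,0,0]]]' | python3 -m pendant|egrep 'pos|contact';  for i in 1 2 3 4; do echo '[[[0,0,0.0015],[0,0,0]],[[0,0,0],[0,0,0]]]' | python3 -m pendant|egrep 'pos|contact'; done
```

```text
tool_pos: [0.4283, -0.0301, 0.1901]
contact_force: [-0.3, 0.2, -1.5]
tool_pos: [0.4282, -0.0301, 0.1884]
contact_force: [-0.2, 0.7, -1.7]
tool_pos: [0.4283, -0.0301, 0.1869]
contact_force: [-0.2, -0.1, 0.5]
tool_pos: [0.4284, -0.0301, 0.1862]
contact_force: [-0.8, 0.7, 12.9]
tool_pos: [0.4286, -0.0301, 0.1851]
contact_force: [-2.2, 1.2, 17.4]
```

```bash
echo '[[[0,0,-0.002],[0,0,0]],[[0,0,0],[0,0,0]]]' | python3 -m pendant|grep contact; echo '[[[0,0,0],[0,0,0]],[[0,0,0],[0,0,0]],[[0,0,0],[0,0,0]],[[0,0,0],[0,0,0]]]' | python3 -m pendant 0.072|grep open
echo '[[[0,0,-0.02],[0,0,0]],[[0,0,-0.04],[0,0,0]],[[0,0,-0.04],[0,0,0]],[[0,0,-0.04],[0,0,0]],[[0,0,-0.035],[0,0,0]],[[0.034,0.0166,0],[0,0,0]],[[0.034,0.0166,0],[0,0,0]],[[0.034,0.0166,0],[0,0,0]]]' | python3 -m pendant 0.076|grep pos
echo '[[[0.034,0.0166,0],[0,0,0]],[[0.034,0.0166,0],[0,0,0]],[[0,0,0],[0,0,0]],[[0,0,0],[0,0,0]]]' | python3 -m pendant|grep pos
python3 - <<'E'
from h import *
s=st(); c=robot.read_camera("wrist")
for n,z in dict(white=.02,blue=.052,lightblue=.006).items():
    for r in rects(c,n,z,300,True):print(n,*r)
c=robot.read_camera("top")
for r in rects(c,"blue",.052,25):print(*r)
E
```

```text
contact_force: [-0.2, 0.1, -1.4]
opening: 0.066
tool_pos: [0.5276, -0.0868, 0.3622]
tool_pos: [0.5932, -0.1248, 0.359]
t 13.63 tcp [ 0.5932 -0.1248  0.359 ] [-3.1411e+00  2.2000e-03 -6.6100e-02] F [-0.4  0.1 -0.2] open 0.0762
white [346.5 197.7] [177.7  24.1] 86.2 [ 84. 368.]
white [457.4 -31.4] [41.3 16.9] 85.8 [207. 311.]
white [ 801.3 -411. ] [86.6 26.7] -77.9 [501.   6.]
blue [ 592.2 -125.9] [118.3  50.4] -2.7 [280. 196.]
[ 556.6 -124.6] [52.3 49.4] -3.0 [292. 246.]
[705.7 354.9] [80.7 61.3] 57.8 [148. 200.]
```

```bash
echo '[[[-0.001,0.001,0.03],[0,0,-0.018]],[[0,0,0.04],[0,0,0]],[[0,0,0.035],[0,0,0]],[[0,0,0.02],[0,0,0]],[[0,0,0.012],[0,0,0]],[[0,0,0.005],[0,0,0]],[[0,0,0],[0,0,0]],[[0,0,0],[0,0,0]]]' | python3 -m pendant|egrep 'pos|contact'
echo '[[[0,0,0],[0,0,0]],[[0,0,0],[0,0,0]],[[0,0,0],[0,0,0]],[[0,0,0],[0,0,0]],[[0,0,0],[0,0,0]],[[0,0,0],[0,0,0]],[[0,0,0],[0,0,0]]]' | python3 -m pendant 0.042 40
echo '[[[0,0,-0.01],[0,0,0]],[[0,0,-0.02],[0,0,0]],[[0,0,-0.03],[0,0,0]],[[0,0,-0.03],[0,0,0]],[[0,0,-0.03],[0,0,0]],[[0,0,0],[0,0,0]],[[0,0,0],[0,0,0]]]' | python3 -m pendant
```

```text
tool_pos: [0.5917, -0.1248, 0.2204]
contact_force: [0.2, 0.0, 0.4]
time: 14.98
tool_pos: [0.5915, -0.1251, 0.2194]
tool_rot: [3.141, -0.001, -0.047]
contact_force: [-0.3, -1.0, 5.7]
opening: 0.0515
grip_force: 40.0
time: 15.57
tool_pos: [0.5914, -0.1247, 0.3405]
tool_rot: [3.141, -0.003, -0.047]
contact_force: [-0.1, 0.1, -2.5]
opening: 0.0513
grip_force: 40.0
```

```bash
echo '[[[-0.0228,0.032,0],[0,0,0]],[[-0.0228,0.032,0],[0,0,0]],[[-0.0228,0.032,0],[0,0,0]],[[-0.0228,0.032,0],[0,0,0]],[[-0.0228,0.032,0],[0,0,0]],[[-0.0228,0.032,0],[0,0,0]],[[-0.0228,0.032,0],[0,0,0]],[[-0.0228,0.032,0],[0,0,0]]]' | python3 -m pendant|grep pos
echo '[[[-0.0228,0.032,0],[0,0,0]],[[0,0,0],[0,0,-0.1033]],[[0,0,0],[0,0,-0.1033]],[[0,0,0],[0,0,-0.1033]],[[0,0,0],[0,0,-0.1033]],[[0,0,0],[0,0,-0.1033]],[[0,0,0],[0,0,0]],[[0,0,0],[0,0,0]]]' | python3 -m pendant
python3 - <<'E'
from h import *
s=st(); c=robot.read_camera("wrist"); cv2.imwrite("pics/w4.png",c["image"][:,:,::-1])
for n,z in dict(lightblue=.006,blue=.173).items():
    for r in rects(c,n,z,300,True):print(n,*r)
E
```

```text
tool_pos: [0.3953, -0.3727, 0.3368]
time: 16.9
tool_pos: [0.3726, -0.4025, 0.3372]
tool_rot: [-3.138, 0.0, 0.466]
contact_force: [-0.3, 0.2, -2.8]
opening: 0.0513
grip_force: 40.0
t 16.9 tcp [ 0.3726 -0.4025  0.3372] [-3.1385e+00  4.0000e-04  4.6640e-01] F [-0.3  0.2 -2.8] open 0.0513
lightblue [ 482.  -350.2] [129.3  61.5] 27.2 [283.  72.]
blue [ 353.2 -411.1] [48.7 14.3] -63.1 [278. 302.]
blue [ 400.5 -387.1] [57.8 49.8] 26.8 [278. 199.]
```

View pics/w4.png

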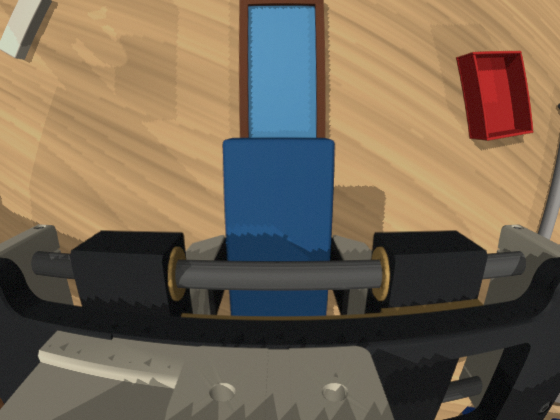

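Wrist view: short tray lining spans x 248–316, y 5–138. The held blue stone is below it, aligned within 0.5°. The white stone at (25,25) is where I set it aside, and the red box is at (495,95). Now placing the blue stone.

```bash
echo '[[[0.04,0.001,0],[0,0,0]],[[0.04,0.001,0],[0,0,0]],[[0.0395,0.001,0],[0,0,-0.006]],[[0,0,0.04],[0,0,0]],[[0,0,0.04],[0,0,0]],[[0,0,0.03],[0,0,0]],[[0,0,0.015],[0,0,0]],[[0,0,0],[0,0,0]]]' | python3 -m pendant|egrep 'pos|contact'
echo '[[[0,0,0.005],[0,0,0]],[[0,0,0],[0,0,0]],[[0,0,0],[0,0,0]]]' | python3 -m pendant|egrep 'pos|rot|contact'
for i in 1 2 3; do echo '[[[0,0,0.0015],[0,0,0]],[[0,0,0],[0,0,0]]]' | python3 -m pendant|egrep 'pos|contact'; done
```

```text
tool_pos: [0.4797, -0.3502, 0.209]
contact_force: [-1.2, 0.5, -1.5]
tool_pos: [0.4811, -0.3519, 0.2101]
tool_rot: [3.139, -0.001, 0.475]
contact_force: [0.2, 0.1, -3.0]
tool_pos: [0.4809, -0.3517, 0.2083]
contact_force: [-0.6, 0.0, -2.2]
tool_pos: [0.4807, -0.3515, 0.206]
contact_force: [-0.7, -1.1, -2.9]
tool_pos: [0.4807, -0.3515, 0.2041]
contact_force: [-0.8, -0.4, -1.8]
```

```bash
for i in 1 2 3 4 5; do echo '[[[0,0,0.0015],[0,0,0]],[[0,0,0],[0,0,0]]]' | python3 -m pendant|egrep 'pos|contact'; done
```

```text
tool_pos: [0.4807, -0.3514, 0.2024]
contact_force: [-0.2, -0.1, -2.4]
tool_pos: [0.4807, -0.3514, 0.2009]
contact_force: [-0.1, -0.1, -2.1]
tool_pos: [0.4807, -0.3514, 0.1994]
contact_force: [-0.6, 0.6, -2.3]
tool_pos: [0.4807, -0.3514, 0.1979]
contact_force: [-0.0, -0.1, -2.7]
tool_pos: [0.4808, -0.3515, 0.1974]
contact_force: [-2.8, 1.9, 3.5]
```

```bash
echo '[[[0,0,0.0003],[0,0,0]],[[0,0,0],[0,0,0]]]' | python3 -m pendant|grep contact; echo '[[[0,0,0],[0,0,0]],[[0,0,0],[0,0,0]],[[0,0,0],[0,0,0]],[[0,0,0],[0,0,0]]]' | python3 -m pendant 0.072|egrep 'open|contact'
echo '[[[0,0,-0.02],[0,0,0]],[[0,0,-0.04],[0,0,0]],[[0,0,-0.04],[0,0,0]],[[0,0,-0.04],[0,0,0]],[[0,0,-0.03],[0,0,0]],[[0,0,0],[0,0,0]],[[0,0,0],[0,0,0]]]' | python3 -m pendant 0.082|grep pos
python3 - <<'E'
from h import *
s=st(); c=robot.read_camera("wrist"); cv2.imwrite("pics/w5.png",c["image"][:,:,::-1])
for r in rects(c,"blue",.03,300,True):print(*r)
c=robot.read_camera("top")
for n,z in dict(blue=.03,white=.02).items():
    for r in rects(c,n,z,25):print(n,*r)
E
```

```text
contact_force: [-2.9, 2.0, 6.6]
contact_force: [0.1, -0.2, -0.1]
opening: 0.0705
tool_pos: [0.4809, -0.3516, 0.3684]
t 20.28 tcp [ 0.4809 -0.3516  0.3684] [ 3.1373e+00 -1.5000e-03  4.7550e-01] F [-0.7 -0.3 -0.1] open 0.0817
[ 481.7 -350.2] [117.4  51.1] 27.2 [276. 189.]
blue [ 432.2 -374. ] [53.3 12.7] -62.6 [369. 289.]
blue [ 526.7 -321.1] [53.  18.1] -44.4 [353. 259.]
blue [709.8 360.9] [81.7 62.1] 57.8 [147. 199.]
white [234.1 669.6] [285.8 228.6] -78.4 [ 42. 347.]
white [424.8 -28.4] [79.5 43.7] -4.8 [262. 288.]
white [ 466.6 -367.4] [69.5 28.4] 39.0 [367. 277.]
white [695.1  31. ] [51.3 17.6] 82.9 [246. 206.]
white [ 863.3 -395.6] [135.   87.1] 28.1 [374. 159.]
```

View pics/w5.png

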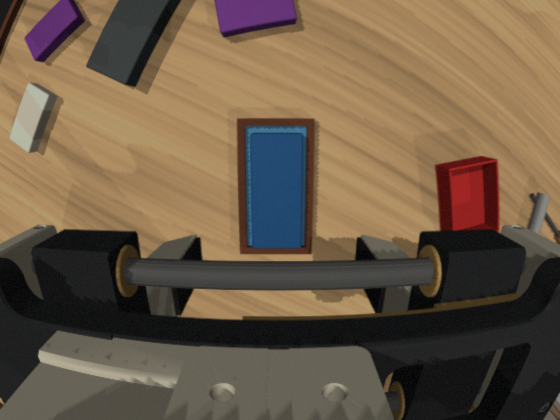

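The blue stone at (277,190) lies inside the tray with its lining showing evenly on all sides, so it's flat. Next is the grey stone.

```bash
echo '[[[0,0,0],[0,0,0.1]],[[0,0,0],[0,0,0.1]],[[0,0,0],[0,0,0.1]],[[0,0,0],[0,0,0.1]],[[0,0,0],[0,0,0.1]],[[0.0148,-0.0329,0],[0,0,0]],[[0.0148,-0.0329,0],[0,0,0]],[[0.0148,-0.0329,0],[0,0,0]]]' | python3 -m pendant|grep pos
echo '[[[0.0148,-0.0329,0],[0,0,0]],[[0.0148,-0.0329,0],[0,0,0]],[[0.0148,-0.0329,0],[0,0,0]],[[0.0148,-0.0329,0],[0,0,0]],[[0,0,0],[0,0,0]],[[0,0,0],[0,0,0]]]' | python3 -m pendant|grep pos
cat >> h.py <<'E'
COL["grey"]=[(0,180,0,70,35,110)]
E
python3 - <<'E'
from h import *
s=st(); c=robot.read_camera("wrist"); 
h=cv2.cvtColor(c["image"],cv2.COLOR_RGB2HSV); print(h[120:220:25,280],h[120:220:25,230])
for r in rects(c,"grey",.028,300,True):print(*r)
c=robot.read_camera("top")
for r in rects(c,"grey",.028,25):
    if 400<r[0][0]<700: print(*r)
E
```

```text
tool_pos: [0.5275, -0.2532, 0.364]
tool_pos: [0.5904, -0.1219, 0.3641]
t 21.55 tcp [ 0.5904 -0.1219  0.3641] [-3.1406  0.0037 -0.0208] F [ 0.5 -0.2 -0.6] open 0.0822
[[90 11 69]
 [90 15 67]
 [98 15 67]
 [90 15 67]] [[ 17 112 171]
 [ 16 114 163]
 [ 16 112 161]
 [ 16 112 159]]
[ 279.4 -450.7] [136.2  18.7] -1.4 [488. 377.]
[302.9 165.4] [884.7 325.4] -78.6 [180. 376.]
[497.1 133.7] [104.3  56.6] 88.9 [ 81. 265.]
[ 499.9 -421.5] [199.3  87.9] 69.7 [508. 254.]
[524.  222.4] [123.8  94.2] -31.2 [ 29. 256.]
[ 557.  -117.6] [361.3 230.5] -89.2 [268. 252.]
[544.1 127.6] [161.   62.8] -1.2 [214. 251.]
[ 617.7 -217.9] [80.2 31.5] -8.9 [322. 231.]
[ 623.2 -106.4] [219.4 194. ] -19.0 [286. 228.]
```

```bash
python3 - <<'E'
from h import *
COL["grey"]=[(0,180,0,45,45,110)]
c=robot.read_camera("wrist"); im=c["image"].copy(); im[256:]=255; im[:,:232]=255; im[:,345:]=255; im[:60]=255; c["image"]=im
for r in rects(c,"grey",.028,300,True):print(*r)
cv2.imwrite("pics/w6.png",cv2.resize(np.hstack([im[60:270,200:370,::-1],cv2.cvtColor(mask(im,"grey")[60:270,200:370],cv2.COLOR_GRAY2BGR)]),None,fx=2,fy=2))
E
```

```text
[ 596.7 -127.5] [150.7  58.2] -0.6 [282. 181.]
```

View pics/w6.png

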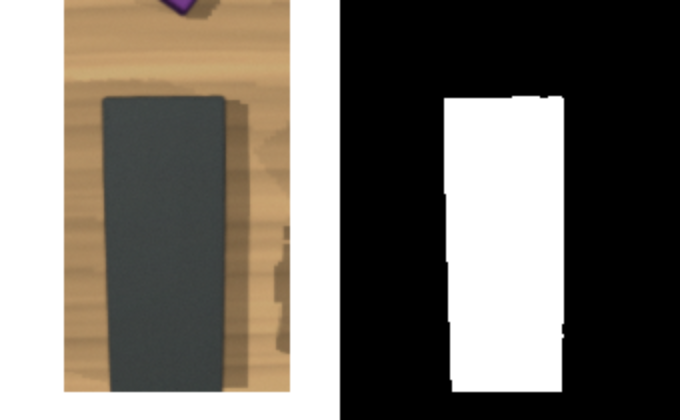

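Mask shows the grey stone clean, far end at row 108, with its near end running behind the gripper bar. It is 58 mm wide as expected, with its centre at about (0.592, -0.1275).

```bash
echo '[[[0.002,0.0055,0.03],[0,0,-0.01]],[[0,0,0.04],[0,0,0]],[[0,0,0.04],[0,0,0]],[[0,0,0.03],[0,0,0]],[[0,0,0.02],[0,0,0]],[[0,0,0.01],[0,0,0]],[[0,0,0],[0,0,0]],[[0,0,0],[0,0,0]]]' | python3 -m pendant|egrep 'pos|contact'
echo '[[[0,0,0.004],[0,0,0]],[[0,0,0],[0,0,0]],[[0,0,0],[0,0,0]]]' | python3 -m pendant|egrep 'pos|contact'
echo '[[[0,0,0],[0,0,0]],[[0,0,0],[0,0,0]],[[0,0,0],[0,0,0]],[[0,0,0],[0,0,0]],[[0,0,0],[0,0,0]],[[0,0,0],[0,0,0]],[[0,0,0],[0,0,0]]]' | python3 -m pendant 0.05 55
```

```text
tool_pos: [0.5919, -0.1303, 0.1969]
contact_force: [1.1, 0.3, 0.2]
tool_pos: [0.5921, -0.1295, 0.1936]
contact_force: [1.0, -0.4, 0.2]
time: 23.2
tool_pos: [0.5919, -0.1291, 0.1927]
tool_rot: [-3.141, -0.0, -0.014]
contact_force: [-0.5, 2.5, 3.4]
opening: 0.0593
grip_force: 55.0
```

```bash
echo '[[[0,0,-0.01],[0,0,0]],[[0,0,-0.02],[0,0,0]],[[0,0,-0.03],[0,0,0]],[[0,0,-0.03],[0,0,0]],[[0,0,-0.03],[0,0,0]],[[0,0,-0.03],[0,0,0]],[[0,0,0],[0,0,0]],[[0,0,0],[0,0,0]]]' | python3 -m pendant
echo '[[[-0.0257,-0.0324,0],[0,0,0]],[[-0.0257,-0.0324,0],[0,0,0]],[[-0.0257,-0.0324,0],[0,0,0]],[[-0.0257,-0.0324,0],[0,0,0]],[[-0.0257,-0.0324,0],[0,0,0]],[[-0.0257,-0.0324,0],[0,0,0]],[[-0.0257,-0.0324,0],[0,0,0]],[[-0.0257,-0.0324,0],[0,0,0]]]' | python3 -m pendant|grep pos
echo '[[[0,0,0],[0,0,0]],[[0,0,0],[0,0,0]]]' | python3 -m pendant
python3 - <<'E'
from h import *
s=st(); c=robot.read_camera("wrist"); cv2.imwrite("pics/w7.png",c["image"][:,:,::-1])
E
```

```text
time: 23.87
tool_pos: [0.5918, -0.1295, 0.3433]
tool_rot: [3.14, -0.002, -0.015]
contact_force: [0.1, 0.3, -6.7]
opening: 0.0595
grip_force: 55.0
tool_pos: [0.3876, 0.1337, 0.3401]
time: 24.7
tool_pos: [0.3878, 0.1342, 0.3405]
tool_rot: [3.141, 0.005, -0.01]
contact_force: [0.6, -1.1, -5.4]
opening: 0.0597
grip_force: 55.0
t 24.7 tcp [0.3878 0.1342 0.3405] [ 3.1406  0.0047 -0.0101] F [ 0.6 -1.1 -5.4] open 0.0597
```

View pics/w7.png

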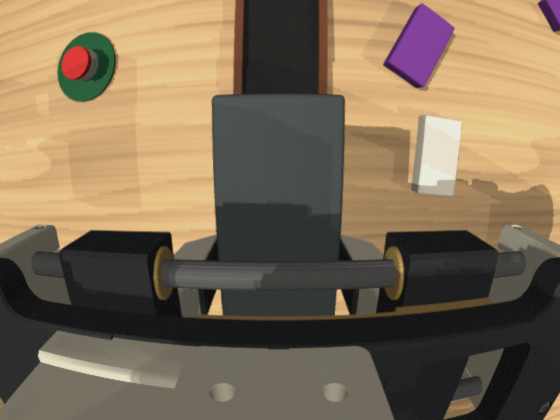

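```bash
python3 - <<'E'
from h import *
c=robot.read_camera("wrist"); im=c["image"]; h=cv2.cvtColor(im,cv2.COLOR_RGB2HSV)
for v in (15,40,65,85):
    b=np.where((h[v,200:360,1]<110)&(h[v,200:360,2]<60))[0]+200
    p=onz(c,[[b[0]-.5,v],[b[-1]+.5,v]],.006,True)*1000
    br=np.where((h[v,200:360,0]<14)&(h[v,200:360,1]>110)&(h[v,200:360,2]<140))[0]+200
    q=onz(c,[[br[0]-.5,v],[br[-1]+.5,v]],.013,True)*1000
    print(v,b[[0,-1]],p.round(1).tolist(),"mid",p.mean(0).round(1),"rim",br[[0,-1]],q.round(1).tolist(),q.mean(0).round(1))
for v in (110,140,170,190):
    b=np.where((h[v,180:380,1]<60)&(h[v,180:380,2]<110))[0]+180
    p=onz(c,[[b[0]-.5,v],[b[-1]+.5,v]],.1758,True)*1000; print(v,b[[0,-1]],p.round(1).tolist(),p.mean(0).round(1))
col=h[80:115,280]; print(col[:,2].tolist())
for v in (95,96,97): print(v,onz(c,[[280,v]],.1758,True)*1000)
E
```

```text
15 [243 316] [[566.8, 166.3], [566.0, 94.4]] mid [566.4 130.4] rim [234 325] [[564.8, 174.2], [563.9, 86.6]] [564.4 130.4]
40 [243 316] [[540.1, 166.3], [539.4, 95.1]] mid [539.7 130.7] rim [234 325] [[538.7, 174.1], [537.8, 87.4]] [538.2 130.7]
65 [242 316] [[514.6, 167.4], [513.8, 95.6]] mid [514.2 131.5] rim [233 325] [[513.7, 175.1], [512.7, 87.9]] [513.2 131.5]
85 [241 316] [[494.7, 168.5], [493.9, 95.9]] mid [494.3 132.2] rim [233 325] [[494.2, 175.3], [493.2, 88.2]] [493.7 131.7]
110 [212 343] [[462.3, 162.6], [461.6, 103.9]] [461.9 133.3]
140 [213 343] [[448.8, 162.5], [448.1, 103.9]] [448.4 133.2]
170 [214 342] [[435.1, 162.6], [434.4, 104.1]] [434.8 133.4]
190 [215 341] [[425.8, 162.6], [425.1, 104.3]] [425.5 133.5]
[40, 38, 37, 36, 39, 37, 38, 38, 39, 39, 34, 38, 39, 42, 64, 74, 80, 84, 86, 85, 86, 85, 86, 87, 86, 87, 87, 87, 86, 86, 87, 87, 86, 89, 87]
95 [[468.0411444 132.088488 ]]
96 [[467.59269653 132.0937187 ]]
97 [[467.14449914 132.09894148]]
```

Wrist view: the held grey stone's front edge is at row 95. Tray sides are at columns 234–325, giving the tray's width correctly. The white stone is at (437,155) and the tin on its pad at (85,65).

```bash
echo '[[[0.0394,0.0003,0],[0,0,0]],[[0.0394,0.0003,0],[0,0,0]],[[0.0394,0.0003,0],[0,0,0]],[[0.0393,0.0003,0],[0,0,0.013]],[[0,0,0.03],[0,0,0]],[[0,0,0.03],[0,0,0]],[[0,0,0],[0,0,0]],[[0,0,0],[0,0,0]]]' | python3 -m pendant|egrep 'pos|rot|contact'
echo '[[[0,0,0.03],[0,0,0]],[[0,0,0.02],[0,0,0]],[[0,0,0.01],[0,0,0]],[[0,0,0],[0,0,0]],[[0,0,0],[0,0,0]],[[0,0,0],[0,0,0]]]' | python3 -m pendant|egrep 'pos|rot|contact'
python3 - <<'E'
from h import *
s=st(); c=robot.read_camera("wrist"); cv2.imwrite("pics/w8.png",cv2.resize(c["image"][20:240,140:420,::-1],None,fx=2.5,fy=2.5))
h=cv2.cvtColor(c["image"],cv2.COLOR_RGB2HSV)
for v in range(60,140,2): print(v,h[v,280].tolist(),end=" ")
E
```

```text
tool_pos: [0.5473, 0.128, 0.28]
tool_rot: [3.141, 0.007, -0.03]
contact_force: [0.3, -0.3, -4.4]
tool_pos: [0.5483, 0.1293, 0.2243]
tool_rot: [-3.141, -0.004, -0.028]
contact_force: [1.1, 0.4, -5.8]
t 25.97 tcp [0.5483 0.1293 0.2243] [-3.1413 -0.0035 -0.0276] F [ 1.1  0.4 -5.8] open 0.0595
60 [16, 111, 211] 62 [17, 109, 209] 64 [17, 111, 207] 66 [17, 109, 212] 68 [17, 111, 216] 70 [17, 108, 221] 72 [17, 110, 221] 74 [16, 109, 215] 76 [16, 110, 216] 78 [17, 109, 219] 80 [17, 112, 217] 82 [17, 109, 202] 84 [17, 110, 201] 86 [15, 118, 166] 88 [10, 148, 112] 90 [10, 148, 112] 92 [9, 145, 109] 94 [30, 11, 68] 96 [78, 16, 82] 98 [80, 17, 88] 100 [75, 17, 90] 102 [75, 17, 88] 104 [78, 14, 88] 106 [80, 17, 88] 108 [85, 17, 89] 110 [84, 14, 89] 112 [80, 17, 89] 114 [77, 20, 89] 116 [81, 20, 88] 118 [80, 18, 87] 120 [77, 20, 90] 122 [81, 20, 88] 124 [78, 14, 89] 126 [83, 12, 84] 128 [84, 16, 79] 130 [84, 16, 80] 132 [83, 12, 82] 134 [84, 16, 82] 136 [72, 16, 80] 138 [75, 12, 82]
```

View pics/w8.png

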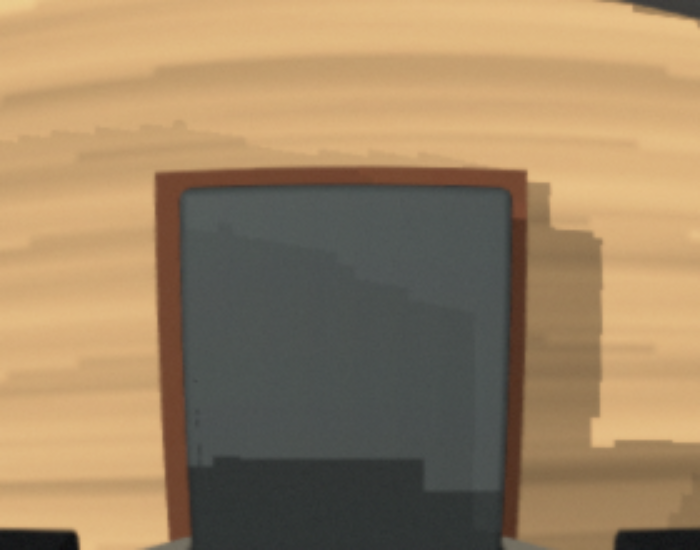

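```bash
python3 - <<'E'
from h import *
c=robot.read_camera("wrist"); h=cv2.cvtColor(c["image"],cv2.COLOR_RGB2HSV)
print("rim far",onz(c,[[280,86.3]],.013,True)*1000,"stone far",onz(c,[[280,93.3]],.0596,True)*1000)
for v in (110,150,190):
    g=np.where((h[v,190:370,1]<60))[0]+190
    r=np.where((h[v,190:370,0]<14)&(h[v,190:370,1]>110)&(h[v,190:370,2]<140))[0]+190
    p=onz(c,[[g[0]-.5,v],[g[-1]+.5,v]],.0596,True)*1000;q=onz(c,[[r[0]-.5,v],[r[-1]+.5,v]],.013,True)*1000
    print(v,p.round(1).tolist(),p.mean(0).round(1),q.round(1).tolist(),q.mean(0).round(1))
st()
E
```

```text
rim far [[638.16522336 126.59232998]] stone far [[629.06120394 127.04936161]]
110 [[623.0, 157.7], [621.4, 98.5]] [622.2 128.1] [[626.4, 172.7], [623.9, 85.4]] [625.2 129. ]
150 [[604.9, 158.1], [603.3, 99.2]] [604.1 128.6] [[602.4, 173.2], [600.0, 86.2]] [601.2 129.7]
190 [[586.6, 158.7], [585.0, 99.5]] [585.8 129.1] [[578.0, 174.2], [575.6, 86.6]] [576.8 130.4]
t 26.07 tcp [0.5481 0.1293 0.2241] [-3.1413 -0.0032 -0.0275] F [ 0.5  0.3 -4.8] open 0.0592
```

The stone is 5 mm too far forward relative to the tray. Correcting that and lowering.

```bash
echo '[[[-0.005,-0.001,0],[0,0,0]],[[0,0,0.006],[0,0,0]],[[0,0,0.006],[0,0,0]],[[0,0,0.004],[0,0,0]],[[0,0,0],[0,0,0]],[[0,0,0],[0,0,0]]]' | python3 -m pendant|egrep 'pos|rot|contact'
for i in 1 2 3 4; do echo '[[[0,0,0.0015],[0,0,0]],[[0,0,0],[0,0,0]]]' | python3 -m pendant|egrep 'pos|contact'; done
```

```text
tool_pos: [0.5424, 0.1304, 0.2058]
tool_rot: [3.141, 0.001, -0.028]
contact_force: [0.1, -0.0, -5.5]
tool_pos: [0.5426, 0.1304, 0.2048]
contact_force: [-0.3, -0.8, -5.8]
tool_pos: [0.5425, 0.1304, 0.2033]
contact_force: [-0.7, 0.9, -5.9]
tool_pos: [0.5425, 0.1304, 0.2017]
contact_force: [0.4, 0.1, -5.1]
tool_pos: [0.5425, 0.1304, 0.2002]
contact_force: [-0.2, 0.2, -5.4]
```

```bash
for i in 1 2 3; do echo '[[[0,0,0.001],[0,0,0]],[[0,0,0],[0,0,0]]]' | python3 -m pendant|egrep 'pos|contact'; done
```

```text
tool_pos: [0.5425, 0.1304, 0.1992]
contact_force: [-1.5, 0.2, -5.9]
tool_pos: [0.5426, 0.1305, 0.1987]
contact_force: [-2.2, 0.1, -1.8]
tool_pos: [0.5425, 0.1305, 0.1986]
contact_force: [-4.6, -0.8, 6.9]
```

```bash
echo '[[[0,0,0],[0,0,0]],[[0,0,0],[0,0,0]],[[0,0,0],[0,0,0]],[[0,0,0],[0,0,0]],[[0,0,0],[0,0,0]]]' | python3 -m pendant 0.08|egrep 'open|contact'
echo '[[[0,0,-0.02],[0,0,0]],[[0,0,-0.04],[0,0,0]],[[0,0,-0.04],[0,0,0]],[[0,0,-0.04],[0,0,0]],[[0,0,-0.03],[0,0,0]],[[0,0,0],[0,0,0]],[[0,0,0],[0,0,0]]]' | python3 -m pendant|grep pos
python3 - <<'E'
from h import *
COL["grey"]=[(0,180,0,45,45,110)]
s=st(); c=robot.read_camera("wrist"); im=c["image"]; cv2.imwrite("pics/w9.png",im[:,:,::-1]); h=cv2.cvtColor(im,cv2.COLOR_RGB2HSV)
print(h[60:240:6,276,:].tolist())
for v in (140,180,220):
    g=np.where(h[v,190:370,1]<60)[0]+190; p=onz(c,[[g[0]-.5,v],[g[-1]+.5,v]],.034,True)*1000; print(v,g[[0,-1]],p.round(1).tolist(),p.mean(0).round(1))
E
```

```text
contact_force: [0.3, -0.2, 0.6]
opening: 0.0791
tool_pos: [0.5427, 0.1305, 0.3693]
t 28.73 tcp [0.5427 0.1305 0.3693] [-3.1411 -0.0045 -0.0275] F [-0.4 -0.4  0.1] open 0.0798
[[17, 112, 191], [16, 112, 192], [17, 110, 176], [16, 113, 170], [17, 110, 176], [17, 113, 185], [17, 113, 170], [9, 153, 100], [11, 68, 30], [78, 20, 63], [80, 21, 72], [90, 14, 72], [90, 11, 71], [78, 18, 72], [78, 17, 73], [98, 14, 72], [90, 11, 69], [80, 21, 72], [90, 18, 69], [96, 18, 71], [75, 14, 72], [84, 19, 68], [78, 18, 71], [78, 18, 69], [80, 11, 70], [83, 15, 69], [80, 22, 70], [84, 19, 67], [83, 15, 66], [80, 13, 61]]
140 [246 311] [[597.6, 161.6], [595.9, 97.8]] [596.7 129.7]
180 [246 310] [[558.3, 163.2], [556.5, 99.3]] [557.4 131.2]
220 [247 309] [[517.3, 164.2], [515.6, 100.5]] [516.5 132.4]
```

View pics/w9.png

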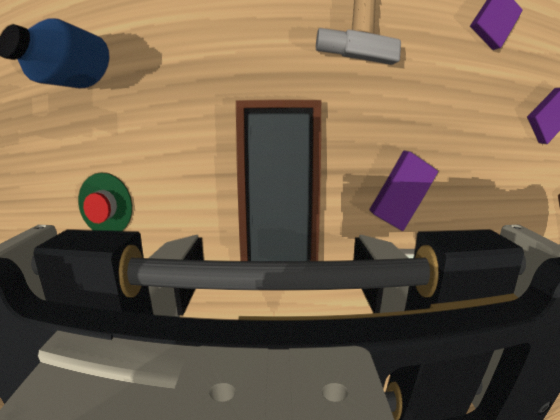

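Grey stone at (280,185) lies in the tray between the rims. The tin is on its pad, with hammer and flask untouched. Now fetching the white stone.

```bash
echo '[[[-0.022,0.0327,0],[0,0,0]],[[-0.022,0.0327,0],[0,0,0]],[[-0.022,0.0327,0],[0,0,0]],[[-0.022,0.0327,0],[0,0,0]],[[-0.022,0.0327,0],[0,0,0]],[[0,0,0],[0,0,0.0375]],[[0,0,0],[0,0,0]],[[0,0,0],[0,0,0]]]' | python3 -m pendant 0.07 18|grep pos
python3 - <<'E'
from h import *
s=st(); c=robot.read_camera("wrist"); 
for r in rects(c,"white",.02,300,True):print(*r)
E
```

```text
tool_pos: [0.428, -0.0301, 0.3663]
t 29.45 tcp [ 0.428  -0.0301  0.3663] [-3.141e+00  2.100e-03 -6.520e-02] F [-0.2  0.1 -0.5] open 0.0698
[168.  303.2] [173.3  17.3] 84.2 [ 82. 369.]
[426.9 -28.9] [76.6 41.9] -3.7 [278. 190.]
```

```bash
echo '[[[-0.001,0,0.03],[0,0,0]],[[0,0,0.04],[0,0,0]],[[0,0,0.04],[0,0,0]],[[0,0,0.03],[0,0,0]],[[0,0,0.02],[0,0,0]],[[0,0,0.013],[0,0,0]],[[0,0,0],[0,0,0]],[[0,0,0],[0,0,0]]]' | python3 -m pendant|egrep 'pos|contact'
echo '[[[0,0,0.005],[0,0,0]],[[0,0,0],[0,0,0]],[[0,0,0],[0,0,0]]]' | python3 -m pendant|egrep 'pos|contact'
echo '[[[0,0,0],[0,0,0]],[[0,0,0],[0,0,0]],[[0,0,0],[0,0,0]],[[0,0,0],[0,0,0]],[[0,0,0],[0,0,0]],[[0,0,0],[0,0,0]]]' | python3 -m pendant 0.035 18
echo '[[[0,0,-0.01],[0,0,0]],[[0,0,-0.03],[0,0,0]],[[0,0,-0.03],[0,0,0]],[[0,0,-0.04],[0,0,0]],[[0,0,0],[0,0,0]],[[0,0,0],[0,0,0]]]' | python3 -m pendant|egrep 'pos|rot'
python3 - <<'E'
from h import *
s=st(); c=robot.read_camera("wrist"); z=s["tool_pos"][2]; h=cv2.cvtColor(c["image"],cv2.COLOR_RGB2HSV)
m=mask(c["image"],"white"); b=np.where(m[:,278])[0]; print(b[:3],b[-3:])
for v0 in (b[b>100][0]-.5,): print("front",onz(c,[[278,v0]],z-.1865+.02,True)*1000,z)
E
```

```text
tool_pos: [0.4273, -0.029, 0.1936]
contact_force: [-0.1, -0.3, -0.1]
tool_pos: [0.4274, -0.0298, 0.19]
contact_force: [-0.2, 0.1, 0.4]
time: 30.92
tool_pos: [0.4271, -0.0299, 0.1896]
tool_rot: [3.141, -0.0, -0.065]
contact_force: [-0.7, -0.1, 2.7]
opening: 0.0437
grip_force: 18.0
tool_pos: [0.4274, -0.03, 0.301]
tool_rot: [3.141, -0.005, -0.065]
t 31.42 tcp [ 0.4274 -0.03    0.301 ] [ 3.1406 -0.0047 -0.065 ] F [-0.4 -0.3 -1.5] open 0.0436
[185 186 187] [196 197 198]
front [[467.16806715 -31.95280892]] 0.301015147353789
```

```bash
echo '[[[0.021,-0.0337,0],[0,0,0]],[[0.021,-0.0337,0],[0,0,0]],[[0.021,-0.0337,0],[0,0,0]],[[0.021,-0.0337,0],[0,0,0]],[[0.021,-0.0337,0],[0,0,0]],[[0,0,0],[0,0,-0.0375]],[[0,0,0],[0,0,0]],[[0,0,0],[0,0,0]]]' | python3 -m pendant|grep pos
echo '[[[0,0,0.03],[0,0,0]],[[0,0,0.025],[0,0,0]],[[0,0,0.01],[0,0,0]],[[0,0,0],[0,0,0]],[[0,0,0],[0,0,0]]]' | python3 -m pendant|egrep 'pos|contact'
python3 - <<'E'
from h import *
s=st(); c=robot.read_camera("wrist"); z=s["tool_pos"][2]; h=cv2.cvtColor(c["image"],cv2.COLOR_RGB2HSV)
col=h[60:230,278]; print("col",[(60+i,int(x[1]),int(x[2])) for i,x in enumerate(col) if i and abs(int(x[2])-int(col[i-1][2]))>12])
zt=z-.1896+.02
for v in range(130,240,15):
    r=h[v,200:360]
    w=np.where((r[:,1]<45)&(r[:,2]>115))[0]+200; g=np.where(r[:,1]<60)[0]+200
    if len(g): p=onz(c,[[g[0]-.5,v],[g[-1]+.5,v]],.034,True)*1000; print(v,"grey",g[[0,-1]],p.round(1).tolist(),p.mean(0).round(1))
    if len(w): p=onz(c,[[w[0]-.5,v],[w[-1]+.5,v]],zt,True)*1000; print(v,"white",w[[0,-1]],p.round(1).tolist(),p.mean(0).round(1))
cv2.imwrite("pics/w10.png",c["image"][:,:,::-1])
E
```

```text
tool_pos: [0.5421, 0.1314, 0.2971]
tool_pos: [0.5427, 0.1307, 0.2343]
contact_force: [0.1, 1.0, -0.7]
t 32.55 tcp [0.5427 0.1307 0.2343] [ 3.1413e+00  1.3000e-03 -2.9000e-02] F [ 0.1  1.  -0.7] open 0.0434
col [(77, 124, 146), (78, 146, 117), (89, 148, 95), (90, 134, 59), (91, 107, 31), (99, 19, 54), (100, 19, 67), (178, 28, 90), (179, 36, 113), (183, 40, 135), (184, 39, 169), (185, 40, 204), (186, 40, 219), (198, 36, 207), (199, 39, 172), (200, 37, 158)]
130 grey [222 333] [[607.2, 160.9], [605.4, 98.9]] [606.3 129.9]
145 grey [223 333] [[598.8, 160.7], [597.0, 99.0]] [597.9 129.8]
160 grey [223 333] [[590.4, 161.1], [588.6, 99.0]] [589.5 130.1]
175 grey [224 332] [[581.8, 161.1], [580.1, 99.6]] [581.  130.3]
190 grey [224 332] [[573.2, 161.6], [571.4, 99.6]] [572.3 130.6]
190 white [233 324] [[579.0, 151.8], [577.8, 108.5]] [578.4 130.1]
205 grey [225 332] [[564.4, 161.6], [562.6, 99.5]] [563.5 130.5]
205 white [234 323] [[571.7, 151.8], [570.5, 108.9]] [571.1 130.3]
220 grey [226 331] [[555.4, 161.7], [553.6, 99.9]] [554.5 130.8]
220 white [234 323] [[564.3, 152.2], [563.1, 108.9]] [563.7 130.6]
235 grey [226 330] [[546.2, 162.4], [544.4, 100.4]] [545.3 131.4]
235 white [235 321] [[556.6, 152.3], [555.4, 109.8]] [556. 131.]
```

View pics/w10.png

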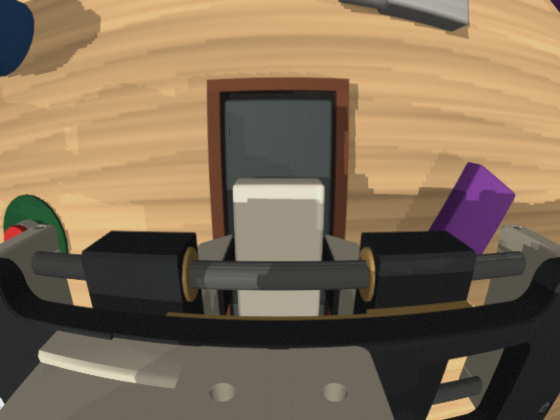

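The white stone at (279,230) is centred sideways over the grey one (columns 233–324 against 224–332). Checking lengthways.

```bash
python3 - <<'E'
from h import *
s=st(); c=robot.read_camera("wrist"); z=s["tool_pos"][2]
print(onz(c,[[278,98.5]],.034,True)*1000,onz(c,[[278,178]],z-.1896+.02,True)*1000,onz(c,[[278,77.5]],.013,True)*1000)
E
```

```text
t 32.6 tcp [0.5431 0.1309 0.2352] [ 3.1416e+00 -9.0000e-04 -2.8700e-02] F [ 0.6 -0.4 -1.1] open 0.044
[[624.3269944  129.38791715]] [[584.825672   130.47235271]] [[639.39356999 128.98629737]]
```

```bash
echo '[[[0,0,0.005],[0,0,0]],[[0,0,0.003],[0,0,0]],[[0,0,0],[0,0,0]],[[0,0,0],[0,0,0]]]' | python3 -m pendant|egrep 'pos|contact'
for i in 1 2 3; do echo '[[[0,0,0.001],[0,0,0]],[[0,0,0],[0,0,0]]]' | python3 -m pendant|egrep 'pos|contact'; done
```

```text
tool_pos: [0.5428, 0.1315, 0.2265]
contact_force: [0.1, -0.8, -0.9]
tool_pos: [0.5428, 0.1315, 0.2254]
contact_force: [-0.9, -0.1, -1.1]
tool_pos: [0.5428, 0.1315, 0.2243]
contact_force: [-0.3, 0.1, -1.4]
tool_pos: [0.5428, 0.1315, 0.2236]
contact_force: [-0.5, 0.3, 0.4]
```

```bash
echo '[[[0,0,0.0006],[0,0,0]],[[0,0,0],[0,0,0]]]' | python3 -m pendant|egrep 'pos|contact'
echo '[[[0,0,0],[0,0,0]],[[0,0,0],[0,0,0]],[[0,0,0],[0,0,0]],[[0,0,0],[0,0,0]],[[0,0,0],[0,0,0]]]' | python3 -m pendant 0.07|egrep 'open|contact'
echo '[[[0,0,-0.02],[0,0,0]],[[0,0,-0.04],[0,0,0]],[[0,0,-0.04],[0,0,0]],[[0,0,-0.04],[0,0,0]],[[0,0,0],[0,0,0]],[[0,0,0],[0,0,0]]]' | python3 -m pendant|grep pos
python3 - <<'E'
from h import *
s=st(); c=robot.read_camera("wrist"); cv2.imwrite("pics/w11.png",c["image"][:,:,::-1])
for r in rects(c,"white",.054,300,True):print(*r)
t=robot.read_camera("top")
for n,z in dict(red=.026,green=.004,purple=.02,blue=.03).items():
    for r in rects(t,n,z,25):print(n,*r)
E
```

```text
tool_pos: [0.5428, 0.1314, 0.2236]
contact_force: [-3.0, -0.2, 6.5]
contact_force: [-0.8, 0.6, 0.1]
opening: 0.0686
tool_pos: [0.5431, 0.1315, 0.3654]
t 34.57 tcp [0.5431 0.1315 0.3654] [-3.141  -0.0059 -0.0275] F [-0.7 -0.1 -2.2] open 0.0701
[316.7 410.6] [170.3  22.1] 88.5 [ 86. 369.]
[541.9 132.4] [76.9 42. ] -1.5 [278. 200.]
red [530.6 343.4] [36.2 32.7] -88.8 [148. 253.]
red [ 576.3 -555.9] [91.1 77.8] 39.3 [425. 245.]
green [529.3 347.2] [73.  66.4] 3.2 [150. 254.]
purple [538.4  -8.6] [78.8 43.1] -30.6 [256. 253.]
purple [ 641.4 -240.8] [79.7 42. ] -52.0 [328. 223.]
purple [ 757.5 -146.3] [79.4 43.2] -38.2 [300. 188.]
blue [ 478.9 -349.7] [118.2  52. ] 26.8 [362. 273.]
blue [709.8 360.9] [81.7 62.1] 57.8 [147. 200.]
```

View pics/w11.png

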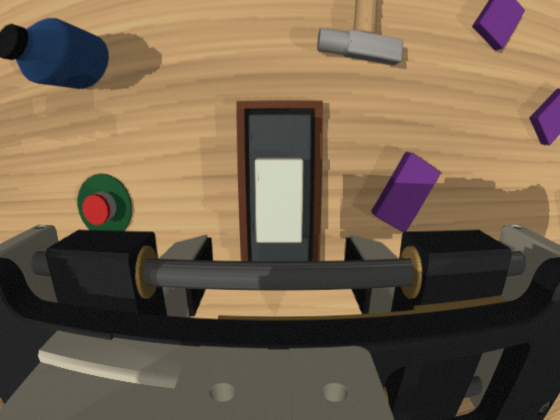

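The white stone lies centred and lengthways on the grey stone at (278,200), and nothing else has moved. Handing in.

```bash
python3 -c "
from cell import robot
print(robot.hand_in())"
```

```text
the job is handed in; nothing more can be done
None
```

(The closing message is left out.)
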